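# Raise the flask nest on the capping bed

## Task

Raise the bottle nest of the capping bed: swing its clamp lever fully open, lift the nest plate off the two dowel pins and lay it flat on the rubber mat, then seat every spacer plate (the loose plates with two dowel holes) flat on the pins. Put the nest plate back on the pins on top of them, fully home, and last of all throw the lever so that its pointer stands in the notch of the index block. Leave the blank plate without holes and the other things on the bench alone.

Things in the scene. Friction and masses are not known exactly. Their poses are not given: they have to be found in the camera images.
- bed: fixed capping bed, never moves in a run: grey base slab 110 x 360 x 15 mm high (from y -80 to +280 mm, x -55 to +55 mm in its frame), carrying a dark riser block 36 mm (x) by 126 mm (y), whose top is 50 mm above the bench, with two dowel pins, and beside it at y = +160 mm the lever's pivot. Origin on the bench under the middle of the riser; y runs along the line of the pins towards the lever; -x is the side nearer the robot
- bed_top (a point): middle of the riser's top face, midway between the two pins, 50 mm above the bench; a first plate seated fully home has its origin here, each spacer below raises the next plate by 10 mm; axes as the bed
- pin_a (a point): tip of the dowel pin on the lever's side (bed y = +45 mm). Both pins: steel, 10 mm diameter, standing 59 mm above the riser, the top 9 mm tapering to 4 mm diameter; 90 mm apart
- pin_b (a point): tip of the other dowel pin (bed y = -45 mm)
- nest: nest plate: aluminium plate 50 mm (x) by 130 mm (y) by 12 mm thick with the same two 12.5 mm holes 45 mm either side of the centre on its y axis, and on its top a black rectangular rim, 42 mm (x) by 72 mm (y) outside, 14 mm high, 5 mm walls, the pocket for a flat flask (26 mm high in all). Origin at the centre of the underside, z up. Starts seated on the pins, bare on the riser; either way round is right
- spacer1: aluminium spacer plate (there are two to four, all alike, in no special order): 50 mm (its x) by 130 mm (its y) by 10 mm thick, with two plain 12.5 mm through holes on its y axis, 45 mm either side of the centre; lies flat on the bench; origin at the centre of the underside, z up; either end may go on either pin. None if absent.
- spacer2: aluminium spacer plate (there are two to four, all alike, in no special order): 50 mm (its x) by 130 mm (its y) by 10 mm thick, with two plain 12.5 mm through holes on its y axis, 45 mm either side of the centre; lies flat on the bench; origin at the centre of the underside, z up; either end may go on either pin. None if absent.
- spacer3: aluminium spacer plate (there are two to four, all alike, in no special order): 50 mm (its x) by 130 mm (its y) by 10 mm thick, with two plain 12.5 mm through holes on its y axis, 45 mm either side of the centre; lies flat on the bench; origin at the centre of the underside, z up; either end may go on either pin. None if absent.
- spacer4: aluminium spacer plate (there are two to four, all alike, in no special order): 50 mm (its x) by 130 mm (its y) by 10 mm thick, with two plain 12.5 mm through holes on its y axis, 45 mm either side of the centre; lies flat on the bench; origin at the centre of the underside, z up; either end may go on either pin. None if absent.
- mat: black rubber mat fixed on the bench, 110 mm (x) by 160 mm (y), 2 mm thick; origin at the centre of its underside. The nest plate is laid here meanwhile
- lever (a joint): angle of the clamp lever about its upright pivot, rad: 0 = fully open, against its stop, the arm pointing along the bed's +y, away from the pins; it grows counter-clockwise seen from above to 1.9 (1.57 = arm pointing along the bed's -x, to the robot). Friction about 0.12 N m holds it wherever it is left; there is no spring and no click
- pivot (a point): on the lever's pivot axis, at the underside of its arm, 38 mm above the bench
- lever_knob (a point): centre of the top face of the lever's upright round black handle, 20 mm diameter, 50 mm tall, 80 mm from the pivot axis; this top is 96 mm above the bench, the arm's top 46 mm
- lever_point (a point): tip of the lever's pointer, 120 mm from the pivot axis, beyond the handle
- notch (a point): the notch of the index block, a groove 10 mm wide between two steel cheeks (35 mm above the bench, just under the arm), at 120 mm from the pivot axis; the lever is home when its pointer tip is here. It is somewhere between lever angles 0.75 and 1.55. The block does not hinder the lever
- blank_plate: bystander: aluminium plate of the spacers' size, 50 x 130 x 10 mm, without holes, lying flat nearer the robot; origin at the centre of its underside; not to be used
- flask: bystander: standing amber flat flask, 36 x 78 mm, 158 mm tall, origin under its centre
- spray_can: bystander: standing can, 52 mm diameter, 150 mm tall, origin under its centre
- closure: bystander: small steel ring collar, 30 mm diameter, 16 mm high, among the spacers
- bolt: bystander: dark round steel slug, 18 mm diameter, 14 mm high, among the spacers
- wrench: bystander: wrench 180 mm long, lying at the right
- jar: bystander: amber jar, 60 mm diameter, 80 mm tall, at the right
Things that resemble listed ones, but are neither listed nor needed, are in the scene too. What is shaped like the nest but purple or turquoise is not meant.

How it is judged:
On the way, in this order (a step that is already met when the one before it is completed fails the run):
1. the lever is swung fully open (within 0.12 rad of its stop) (value of joint lever below 0.12 rad), for 0.2 s.
2. the nest plate lies flat on the mat (centre within 40 mm of the mat's), let go (horizontal distance between nest and mat below 0.04 m and height (world z) of nest below 0.006 m and angle between nest's own z axis and vertical below 0.05 rad and contact force between the fingers and nest below 0.2 N), for 0.2 s.
3. every spacer plate is seated flat on the two pins and let go (horizontal distance between each of spacer1, spacer2, spacer3, spacer4 and bed_top below 0.004 m and angle between the y axis of each of spacer1, spacer2, spacer3, spacer4 and the y axis of bed, either way round below 0.06 rad and angle between each of spacer1, spacer2, spacer3, spacer4's own z axis and vertical below 0.03 rad and z of each of spacer1, spacer2, spacer3, spacer4 in the frame of bed_top below 0.0325 m and contact force between the fingers and spacer1 below 0.2 N and contact force between the fingers and spacer2 below 0.2 N and contact force between the fingers and spacer3 below 0.2 N and contact force between the fingers and spacer4 below 0.2 N), for 0.2 s.
4. the nest plate is home on the pins on top of the spacers and let go, the lever still open (horizontal distance between nest and bed_top below 0.004 m and angle between the y axis of nest and the y axis of bed, either way round below 0.06 rad and angle between nest's own z axis and vertical below 0.03 rad and z of nest in the frame of bed_top below 0.0425 m and z of nest in the frame of spacer1 above 0.008 m and z of nest in the frame of spacer2 above 0.008 m and z of nest in the frame of spacer3 above 0.008 m and z of nest in the frame of spacer4 above 0.008 m and (contact force between nest and spacer1 above 0.5 N or contact force between nest and spacer2 above 0.5 N or contact force between nest and spacer3 above 0.5 N or contact force between nest and spacer4 above 0.5 N) and contact force between the fingers and nest below 0.2 N and value of joint lever below 0.3 rad), for 0.2 s.
5. the lever's pointer stands in the notch (horizontal distance between lever_point and notch below 0.006 m and velocity of joint lever between -0.05 and 0.05 rad/s), for 0.2 s.
At the end, for the whole second after the job is handed in: every spacer and, on top of them, the nest plate sits on the two pins, flat (within 0.03 rad) and stacked without gaps (centres within 4 mm of the bed's), everything at rest and let go; the lever's pointer tip is within 6 mm of the notch (all of step 5 and horizontal distance between each of spacer1, spacer2, spacer3, spacer4, nest and bed_top below 0.004 m and angle between the y axis of each of spacer1, spacer2, spacer3, spacer4, nest and the y axis of bed, either way round below 0.06 rad and angle between each of spacer1, spacer2, spacer3, spacer4, nest's own z axis and vertical below 0.03 rad and z of each of spacer1, spacer2, spacer3, spacer4 in the frame of bed_top below 0.0325 m and z of nest in the frame of bed_top below 0.0425 m and z of nest in the frame of spacer1 above 0.008 m and z of nest in the frame of spacer2 above 0.008 m and z of nest in the frame of spacer3 above 0.008 m and z of nest in the frame of spacer4 above 0.008 m and (contact force between nest and spacer1 above 0.5 N or contact force between nest and spacer2 above 0.5 N or contact force between nest and spacer3 above 0.5 N or contact force between nest and spacer4 above 0.5 N) and linear speed of nest below 0.02 m/s); the robot touches nothing.
It fails at once if a bystander is shifted by more than 60 mm or a standing one is knocked over (distance of any of blank_plate, flask, spray_can, closure, bolt, wrench, jar from where it was at the start of the episode above 0.06 m or angle between any of flask, spray_can, jar's own z axis and vertical above 0.6 rad).
Of spacer1, spacer2, spacer3, spacer4 only 2 to 4 are there at a start; the rules pass over those that are not, and their reading is None.
At some moment in a run one of spacer1, spacer2, spacer3, spacer4 may be knocked a few centimetres aside while the robot is not near it.
It also fails if it takes over 210 s, if anything falls off the work surface, if the arm or the gripper's body presses on something with over 40 N, if the wrist force passes 120 N, or if a joint passes its speed limit or range.

## Robot

A 7-joint arm with a two-finger parallel gripper is mounted at the origin on the work surface. World frame = base frame: x ahead of the robot, y to its left, z up, the work surface at z = 0. Lengths are in m, angles in rad, forces in N, time in s.
With the tool pointing down it reaches from about 0.35 to 0.9 m from the base axis. Payload 8.1 kg.
Tool frame: the origin (TCP) lies between the finger pads; the fingertips stand 22 mm ahead of it and the grasp point (between the pads) lies 3 mm ahead of it; z points along the fingers, y is the line along which they close (so a half turn about z gives the same grasp; the last joint's range is limited). The gripper opens to 85 mm and grips with 20 to 120 N. Pads are 22 mm wide; open, the fingers measure 114 mm over their backs; the gripper's body (76 mm by 85 mm) begins 54 mm behind the grasp point. The pads swing forward as they close: fully open they stand 13 mm farther back than shut.
Start: joints at [1.227, 0.434, 0.025, 1.573, -0.012, 1.134, -0.075], TCP at [0.149, -0.607, 0.253] pointing down, gripper open.
Joint ranges: [-2.62, 2.62], [-0.44, 2.09], [-1.27, 1.32], [0.08, 2.57], [-1.32, 4.46], [0.12, 2], [-2.74, 2.74]. Speed limits (rad/s): [2.22, 2.22, 3.01, 3.01, 3.14, 3.14, 3.14].

## Interface

Orientations are given as a unit quaternion [w, x, y, z].
In Python, from workcell import get_state, snapshot, get_calibration, close_job gives the robot as it stands.
- The arm moves only by the shell command python3 -m creep 'ROWS' [OPENING] [FORCE]. ROWS is JSON, a list of rows, each an object of numbers: "x", "y", "z": the shift along the tool's x, y, z in mm; "roll": the turn about the tool's z in rad. A call has 1 to 12 rows; each row is the pose to reach, as a shift and turn from the pose commanded when the call began, along the tool's axes at that moment; what a row does not reach only later rows make up. A row lasts 1/8 s, in which the tool goes at most 62.5 mm and 10.7 degrees, less where a joint would pass 70% of its speed; a pose out of reach is approached as far as the arm can. A call with a gripper value outside its range is refused whole. OPENING is the finger opening in mm, from 0 to 85.4, set as the call begins (- or left out, the last holds). The fingers move at their own pace and stop on an object; FORCE is the grip in N (left out, the last holds). Time passes only in rows, so rows that repeat a pose let the fingers close. It gives the time, the measured TCP pose, the force, the opening and the grip force at its end, in the units of the state.
- get_state(): the state, without advancing time (a new reading comes with each control period).
- snapshot(name): name is "scene" or "side" or "wrist"; returns (picture, depth): 400x640x3 uint8, blue, green, red; 400x640 float32, m along the optical axis (not along the pixel's ray), 0 where there is no reading.
- get_calibration(name): a dict with "vertical_fov" (degrees; the focal length in pixels is half the picture's height over the tangent of half this angle, whatever the lens; pixels are square), "cx", "cy" (the principal point, pixels), "rvec" (rotation vector, rad) and "tvec" (3), from world to camera coordinates, as OpenCV has them; the wrist camera has in their place "tool_from_camera" (4x4, takes a point from camera to tool coordinates, whose origin is the TCP and whose axes are the flange's). Camera axes: x right, y down, z forward; pixel columns grow to the right and rows downward; lengths in m; the calibration is good to about 2 mm. The wrist camera is an equidistant fisheye: a pixel r from the principal point sees the ray r / f radians off the axis. A picture is of the moment at which its call begins: read the wrist's pose just before it. get_calibration takes no time and is no camera call.
- close_job(): hands the job in; it is judged then, once.
The state is a dict: "time": time; "joint_pos": joint angles; "joint_velocities": joint speeds; "effort": joint torques, N m; "position": TCP position; "tool_rot": TCP orientation; "ft_force": force on the tool from outside, world axes, zero at the start; "torque": the same for the moment, N m; "opening": finger opening in m; "finger_force": force on a finger pad.
Only numpy, scipy, OpenCV 4.12 (cv2) and the standard library are available. Lean on these libraries where they do the work, as an engineer would, in place of code of your own. Each camera call takes 0.05 s, during which the arm holds its last target. There are 200 camera calls.

## Working session

There is one attempt and no reset: what is moved stays moved. The work goes in short steps, Python scripts to look and compute and a shell command to move; the robot and the scene stay as the last step left them, time stands still between calls to the robot, and variables do not carry over. Pictures are saved under pics/ and viewed, at most 14 in all, crops included, and the job is handed in when it is done.

```bash
mkdir -p pics; ls
cat > h.py <<'E'
import numpy as np, cv2
from workcell import get_state, snapshot, get_calibration, close_job
from scipy.spatial.transform import Rotation as R
def cam(name):
    c=get_calibration(name); f=200/np.tan(np.radians(c['vertical_fov']/2)); return c,f
def toolT(s=None):
    s=s or get_state(); q=s['tool_rot']; T=np.eye(4); T[:3,:3]=R.from_quat([q[1],q[2],q[3],q[0]]).as_matrix(); T[:3,3]=s['position']; return T
def grab(name,tag):
    T=toolT(); im,d=snapshot(name); np.savez(f'pics/{tag}.npz',im=im,d=d,T=T,name=name); cv2.imwrite(f'pics/{tag}.png',im); return im,d
def rays(name,uv,T):
    """origin, and dirs with camera z=1 in world"""
    uv=np.atleast_2d(np.array(uv,float)); c,f=cam(name); p=(uv-[c['cx'],c['cy']])
    if name=='wrist':
        r=np.linalg.norm(p,axis=1); th=r/f; k=np.where(r>1e-9,np.tan(th)/np.maximum(r,1e-9),1/f)
        d=np.c_[p*k[:,None],np.ones(len(p))]; M=T@np.array(c['tool_from_camera'])
        return M[:3,3],d@M[:3,:3].T
    Rm=cv2.Rodrigues(np.array(c['rvec'],float))[0]; t=np.array(c['tvec'],float).ravel()
    d=np.c_[p/f,np.ones(len(p))]; return -Rm.T@t,d@Rm
def atz(tag,uv,z):
    L=np.load(f'pics/{tag}.npz'); o,d=rays(str(L['name']),uv,L['T']); return o+d*((np.atleast_1d(z)-o[2])/d[:,2])[:,None]
def atd(tag,uv):
    L=np.load(f'pics/{tag}.npz'); o,d=rays(str(L['name']),uv,L['T']); uv=np.atleast_2d(uv).astype(int); return o+d*L['d'][uv[:,1],uv[:,0]][:,None]
def cloud(tag):
    L=np.load(f'pics/{tag}.npz'); v,u=np.mgrid[0:400,0:640]; return atd(tag,np.c_[u.ravel(),v.ravel()]).reshape(400,640,3),L['im'],L['d']
def pix(tag,P):
    """world -> pixel"""
    L=np.load(f'pics/{tag}.npz'); name=str(L['name']); c,f=cam(name); P=np.atleast_2d(P).astype(float)
    if name=='wrist':
        M=np.linalg.inv(L['T']@np.array(c['tool_from_camera'])); q=P@M[:3,:3].T+M[:3,3]
        r=np.linalg.norm(q[:,:2],axis=1); th=np.arctan2(r,q[:,2]); return q[:,:2]/np.maximum(r,1e-9)[:,None]*(th*f)[:,None]+[c['cx'],c['cy']]
    Rm=cv2.Rodrigues(np.array(c['rvec'],float))[0]; q=P@Rm.T+np.array(c['tvec'],float).ravel(); return q[:,:2]/q[:,2:]*f+[c['cx'],c['cy']]
E
python3 - <<'E'
from h import *
for n in ['scene','side','wrist']:
    grab(n,n+'0'); c,f=cam(n); print(n,f,{k:np.round(v,3).tolist() for k,v in c.items()})
s=get_state(); print(s['time'],s['position'],s['tool_rot'],s['opening'],s['ft_force'])
E
```

```text
pics
scene 431.05634061850037 {'vertical_fov': 49.78, 'cx': 321.521, 'cy': 203.998, 'rvec': [2.226, 0.799, -0.362], 'tvec': [-0.326, -0.179, 1.66]}
side 394.106016440228 {'vertical_fov': 53.814, 'cx': 317.936, 'cy': 198.052, 'rvec': [0.867, -2.455, 1.204], 'tvec': [0.371, 0.306, 1.047]}
wrist 309.70691628693146 {'vertical_fov': 65.706, 'cx': 319.468, 'cy': 194.853, 'tool_from_camera': [[0.001, -0.965, -0.261, 0.065], [1.0, 0.001, 0.001, -0.0], [-0.001, -0.261, 0.965, -0.121], [0.0, 0.0, 0.0, 1.0]]}
0.15 [ 0.14891751 -0.60666858  0.25272269] [-5.54694641e-04  9.92765625e-01  1.20067033e-01 -1.18753623e-04] 0.08541567308674121 [-0.51241995  0.19902732  0.20725697]
```

View pics/scene0.png

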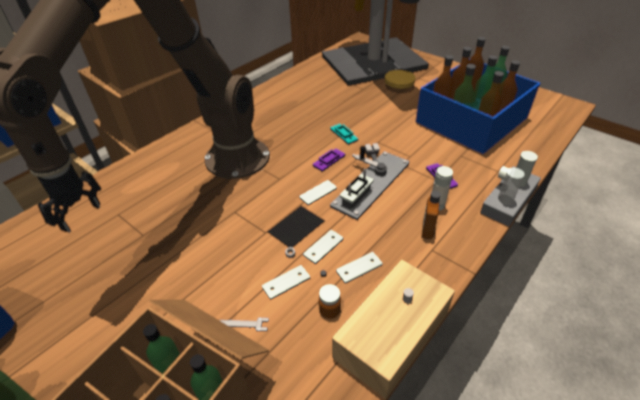

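View pics/side0.png

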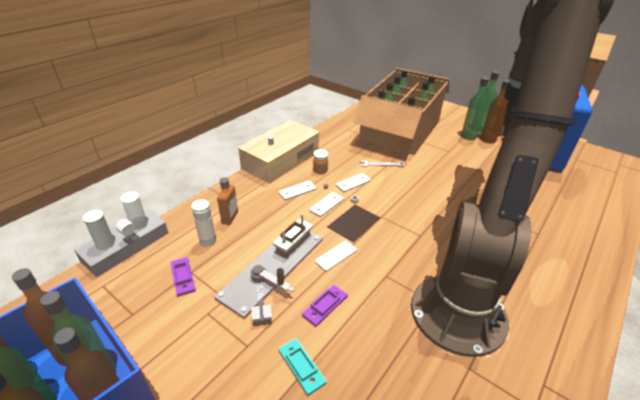

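The two views agree. There are three spacers, at scene (324,246), (286,282), (360,267). The blank plate is at (318,192), the mat at (296,226), the nest at (357,188) and the lever pivot near (380,168). Next I'll take metric positions from these pixels and enlarge the bed.

Run:
```python
from h import *
for tag,pts in [('scene0',dict(s1=(324,246),s2=(286,282),s3=(360,267),blank=(318,192),mat=(296,226),base=(345,208))),
 ('side0',dict(s1=(326,203),s2=(353,182),s3=(297,190),blank=(336,256),mat=(354,222),base=(240,290)))]:
    for k,p in pts.items(): print(tag,k,atd(tag,p).round(3), atz(tag,p,.002 if k=='mat' else .015 if k=='base' else .01).round(3))
# plates by depth + brightness
for tag in ['scene0','side0']:
    P,im,d=cloud(tag); hsv=cv2.cvtColor(im,cv2.COLOR_BGR2HSV)
    m=((P[...,2]>0.003)&(P[...,2]<0.02)&(hsv[...,1]<60)&(hsv[...,2]>150)&(d>0)).astype(np.uint8)
    n,l,st,ce=cv2.connectedComponentsWithStats(m)
    for i in range(1,n):
        if st[i,4]>60:
            Q=P[l==i][:,:2].astype(np.float32); (c,sz,a)=cv2.minAreaRect(Q); print(tag,ce[i].round(),st[i,4],np.round(c,3),np.round(sz,3),round(a,1))
a=cv2.resize(cv2.imread('pics/scene0.png')[130:230,300:430],None,fx=4,fy=4,interpolation=2)
b=cv2.resize(cv2.imread('pics/side0.png')[205:340,205:335],None,fx=4,fy=4,interpolation=2)
cv2.imwrite('pics/cA.png',cv2.resize(np.vstack([a[:, :520]]),None,fx=1.5,fy=1.5)); cv2.imwrite('pics/cB.png',b)
```

```text
scene0 s1 [[ 0.553 -0.14   0.012]] [[ 0.552 -0.139  0.01 ]]
scene0 s2 [[ 0.554 -0.31   0.01 ]] [[ 0.553 -0.31   0.01 ]]
scene0 s3 [[ 0.686 -0.137  0.014]] [[ 0.684 -0.134  0.01 ]]
scene0 blank [[0.381 0.035 0.012]] [[0.379 0.037 0.01 ]]
scene0 mat [[ 0.423 -0.125  0.001]] [[ 0.423 -0.125  0.002]]
scene0 base [[0.505 0.027 0.018]] [[0.503 0.029 0.015]]
side0 s1 [[ 0.546 -0.138  0.01 ]] [[ 0.546 -0.137  0.01 ]]
side0 s2 [[ 0.546 -0.306  0.008]] [[ 0.545 -0.303  0.01 ]]
side0 s3 [[ 0.674 -0.129  0.01 ]] [[ 0.674 -0.13   0.01 ]]
side0 blank [[0.367 0.048 0.012]] [[0.368 0.046 0.01 ]]
side0 mat [[ 0.419 -0.128 -0.001]] [[ 0.418 -0.125  0.002]]
side0 base [[0.495 0.317 0.013]] [[0.493 0.318 0.015]]
scene0 [383. 176.] 671 [0.501 0.199] [0.101 0.349] 7.6
scene0 [317. 192.] 389 [0.375 0.039] [0.131 0.054] 78.0
scene0 [323. 246.] 560 [ 0.548 -0.138] [0.133 0.052] 87.7
scene0 [359. 267.] 644 [ 0.679 -0.133] [0.131 0.053] 70.6
scene0 [285. 281.] 686 [ 0.549 -0.306] [0.131 0.053] 73.7
scene0 [248. 323.] 250 [ 0.561 -0.477] [0.119 0.035] 43.5
side0 [381. 163.] 104 [ 0.539 -0.492] [0.166 0.046] 41.9
side0 [353. 182.] 290 [ 0.55  -0.308] [0.135 0.062] 72.0
side0 [297. 190.] 317 [ 0.677 -0.131] [0.13  0.059] 71.9
side0 [326. 204.] 355 [ 0.549 -0.136] [0.133 0.061] 88.4
side0 [261. 277.] 2365 [0.49  0.196] [0.111 0.359] 3.7
side0 [335. 256.] 535 [0.372 0.043] [0.129 0.053] 80.1
side0 [418. 313.] 74 [0.079 0.076] [0.027 0.027] 63.6
side0 [478. 348.] 73 [-0.08   0.077] [0.026 0.021] 81.5
```

View pics/cB.png

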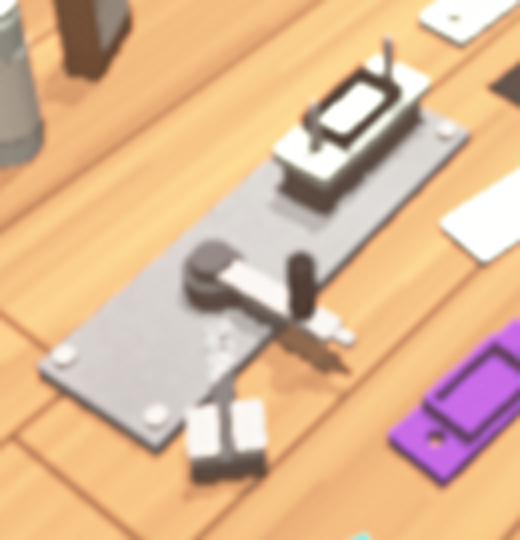

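The lever points toward the robot and its black handle is at side pixel (280,271). The index block with its notch is at about (262,310). From the depth fit, the bed's yaw is about +3.7° and its origin about (0.497, 0.096). I'll move up for closer views.

```bash
python3 -m creep '[{"x":438,"y":-312,"z":-147,"roll":0.24},{"x":438,"y":-312,"z":-147,"roll":0.24},{"x":438,"y":-312,"z":-147,"roll":0.24},{"x":438,"y":-312,"z":-147,"roll":0.24},{"x":438,"y":-312,"z":-147,"roll":0.24},{"x":438,"y":-312,"z":-147,"roll":0.24},{"x":438,"y":-312,"z":-147,"roll":0.24},{"x":438,"y":-312,"z":-147,"roll":0.24},{"x":438,"y":-312,"z":-147,"roll":0.24},{"x":438,"y":-312,"z":-147,"roll":0.24}]'
python3 - <<'E'
from h import *
grab('wrist','w1')
E
python3 -m creep '[{"y":-60,"x":-20,"z":0},{"y":-120,"x":-30,"z":0},{"y":-180,"x":-40,"z":0},{"y":-240,"x":-40,"z":0},{"y":-300,"x":-40,"z":0},{"y":-350,"x":-40},{"y":-370,"x":-40},{"y":-370,"x":-40}]'
python3 - <<'E'
from h import *
grab('wrist','w2')
for tag in ['w1','w2']:
    P,im,d=cloud(tag); hsv=cv2.cvtColor(im,cv2.COLOR_BGR2HSV)
    m=((P[...,2]>0.004)&(P[...,2]<0.022)&(hsv[...,1]<70)&(hsv[...,2]>120)&(d>0)).astype(np.uint8)
    n,l,st,ce=cv2.connectedComponentsWithStats(m)
    for i in range(1,n):
        if st[i,4]>300:
            Q=P[l==i][:,:2].astype(np.float32); (c,sz,a)=cv2.minAreaRect(Q); print(tag,ce[i].round(),st[i,4],np.round(c,4),np.round(sz,3),round(a,1),np.median(P[l==i][:,2]).round(4))
E
```

```text
time: 1.4
position: [0.5029, -0.1948, 0.4009]
tool_rot: [-0.001, 1.0, 0.004, 0.001]
ft_force: [-0.2, 0.7, 0.6]
opening: 0.0857
finger_force: 0.0
w1 [284.  49.] 2198 [ 0.6779 -0.1334] [0.131 0.051] 70.1 0.0098
w1 [478. 137.] 814 [ 0.5334 -0.491 ] [0.177 0.037] 38.5 0.0074
w1 [391. 128.] 1813 [ 0.547  -0.3088] [0.127 0.051] 73.7 0.01
w1 [285. 128.] 2210 [ 0.545  -0.1373] [0.129 0.05 ] 87.8 0.0099
w1 [124. 161.] 4374 [0.4898 0.1936] [0.11  0.358] 3.7 0.0147
w1 [195. 223.] 1519 [0.3725 0.0394] [0.129 0.051] 80.3 0.0098
w2 [281.  48.] 2196 [ 0.6777 -0.1335] [0.131 0.052] 69.9 0.0098
w2 [477. 135.] 827 [ 0.5316 -0.4898] [0.178 0.037] 37.0 0.0074
w2 [388. 127.] 1867 [ 0.5469 -0.309 ] [0.128 0.051] 73.8 0.01
w2 [283. 126.] 2208 [ 0.5453 -0.1383] [0.131 0.05 ] 88.8 0.0099
w2 [123. 161.] 4355 [0.4899 0.1936] [0.11  0.358] 3.9 0.0147
w2 [194. 223.] 1520 [0.3729 0.0398] [0.13 0.05] 80.6 0.0097validation failed for argument at $[0]...
```

View pics/w2.png

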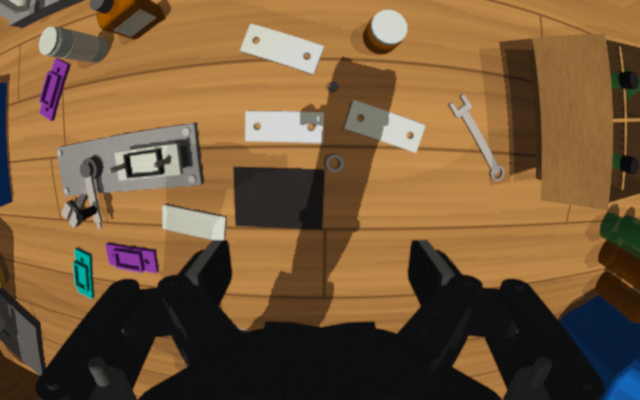

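View pics/w1.png

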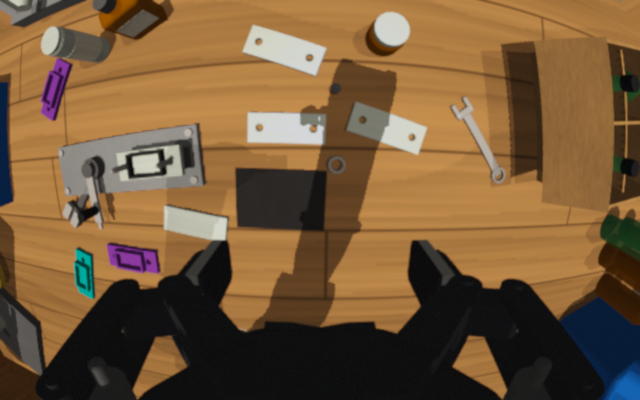

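Both pictures are the same view, because the second move was refused (each row probably needs all four keys). All three spacers show two holes, the blank shows none, and the wrist fits match the fixed cameras within about 3 mm. Now I'll go over the lever.

```bash
python3 -m creep '[{"x":-80,"y":-405,"z":60,"roll":0},{"x":-80,"y":-405,"z":60,"roll":0},{"x":-80,"y":-405,"z":60,"roll":0},{"x":-80,"y":-405,"z":60,"roll":0},{"x":-80,"y":-405,"z":60,"roll":0},{"x":-80,"y":-405,"z":60,"roll":0},{"x":-80,"y":-405,"z":60,"roll":0},{"x":-80,"y":-405,"z":60,"roll":0},{"x":-80,"y":-405,"z":60,"roll":0}]'
python3 - <<'E'
from h import *
im,d=grab('wrist','w3')
P,im,d=cloud('w3'); hsv=cv2.cvtColor(im,cv2.COLOR_BGR2HSV)
inb=(P[...,0]>.3)&(P[...,0]<.6)&(P[...,1]>-.05)&(P[...,1]<.4)&(d>0)
m=(inb&(P[...,2]>0.085)&(P[...,2]<0.102)); 
n,l,st,ce=cv2.connectedComponentsWithStats(m.astype(np.uint8))
for i in range(1,n):
    if st[i,4]>15: print('hi',ce[i].round(),st[i,4],P[l==i].mean(0).round(4))
m=(inb&(P[...,2]>0.013)&(P[...,2]<0.0165)).astype(np.uint8); n,l,st,ce=cv2.connectedComponentsWithStats(m); i=1+np.argmax(st[1:,4])
print(cv2.minAreaRect(P[l==i][:,:2].astype(np.float32)))
m=(inb&(P[...,2]>0.058)&(P[...,2]<0.066)).astype(np.uint8); n,l,st,ce=cv2.connectedComponentsWithStats(m); i=1+np.argmax(st[1:,4])
print('nest',cv2.minAreaRect(P[l==i][:,:2].astype(np.float32)),st[i,4])
m=(inb&(P[...,2]>0.028)&(P[...,2]<0.039)).astype(np.uint8); n,l,st,ce=cv2.connectedComponentsWithStats(m)
for i in range(1,n):
    if st[i,4]>40: print('35',ce[i].round(),st[i,4],P[l==i].mean(0).round(4))
E
```

```text
time: 2.62
position: [0.4202, 0.2034, 0.3399]
tool_rot: [0.001, 1.0, -0.001, -0.0]
ft_force: [0.2, 0.1, 0.7]
opening: 0.0855
finger_force: 0.0
hi [370. 107.] 27 [0.4937 0.1434 0.0964]
hi [441. 106.] 48 [0.4994 0.0531 0.0951]
hi [282. 178.] 221 [0.4079 0.2477 0.095 ]
((0.47389838099479675, 0.19338077306747437), (0.1439514458179474, 0.3601507246494293), 3.9921658039093018)
nest ((0.4970279932022095, 0.09486105293035507), (0.051072847098112106, 0.13119344413280487), 3.7225728034973145) 1543
35 [283. 110.] 297 [0.4905 0.252  0.0374]
35 [217. 177.] 325 [0.3979 0.3515 0.0346]
35 [232. 189.] 318 [0.3787 0.33   0.0347]
```

View pics/w3.png

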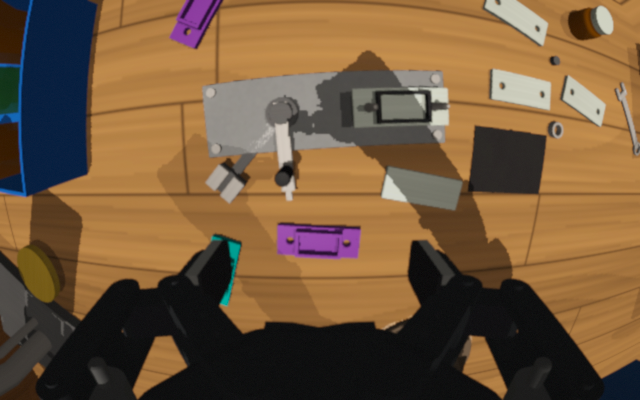

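The knob top is at (0.4079,0.2477,0.095), 79 mm from the computed pivot (0.4866,0.2547), against 80 mm expected. That puts the lever at about 1.595 rad. The two cheeks at pixels (217,177) and (232,189) put the notch at about 0.785 rad. Next I'll grip the handle.

```bash
python3 -m creep '[{"x":-12,"y":-44,"z":60,"roll":0},{"x":-12,"y":-44,"z":120,"roll":0},{"x":-12,"y":-44,"z":180,"roll":0},{"x":-12,"y":-44,"z":230,"roll":0},{"x":-12,"y":-44,"z":262,"roll":0},{"x":-12,"y":-44,"z":262,"roll":0}]' && python3 -m creep '[{"x":0,"y":0,"z":0,"roll":0},{"x":0,"y":0,"z":0,"roll":0},{"x":0,"y":0,"z":0,"roll":0},{"x":0,"y":0,"z":0,"roll":0},{"x":0,"y":0,"z":0,"roll":0}]' 0 40
```

```text
time: 3.42
position: [0.4073, 0.2468, 0.0766]
tool_rot: [0.002, 1.0, -0.001, -0.002]
ft_force: [0.4, -0.1, 0.2]
opening: 0.0853
finger_force: 0.0
time: 4.05
position: [0.4082, 0.2495, 0.0791]
tool_rot: [-0.0, 1.0, 0.0, 0.001]
ft_force: [-0.4, -1.2, 8.4]
opening: 0.0192
finger_force: 38.7
```

```bash
python3 -m creep '[{"x":0,"y":-14,"z":0,"roll":0},{"x":2.4,"y":-27.8,"z":0,"roll":0},{"x":7.2,"y":-41,"z":0,"roll":0},{"x":14,"y":-53,"z":0,"roll":0},{"x":23,"y":-63.7,"z":0,"roll":0},{"x":34,"y":-72.6,"z":0,"roll":0},{"x":46,"y":-79.6,"z":0,"roll":0},{"x":59,"y":-84.4,"z":0,"roll":0},{"x":70,"y":-86.5,"z":0,"roll":0},{"x":74.5,"y":-87,"z":0,"roll":0},{"x":75,"y":-87,"z":0,"roll":0},{"x":75,"y":-87,"z":0,"roll":0}]'
```

```text
time: 5.55
position: [0.4826, 0.3346, 0.0782]
tool_rot: [0.001, 1.0, -0.0, -0.0]
ft_force: [-1.1, -4.8, 2.9]
opening: 0.0192
finger_force: 39.4
```

The lever is at its stop. I'll release it, rise and compute the nest, mat and pin positions.

```bash
python3 -m creep '[{"x":0,"y":0,"z":0,"roll":0},{"x":0,"y":0,"z":0,"roll":0},{"x":0,"y":0,"z":0,"roll":0},{"x":0,"y":0,"z":-60,"roll":0},{"x":0,"y":0,"z":-120,"roll":0},{"x":-20,"y":50,"z":-180,"roll":0},{"x":-20,"y":110,"z":-230,"roll":0},{"x":-20,"y":170,"z":-230,"roll":0},{"x":-20,"y":225,"z":-230,"roll":0},{"x":-20,"y":225,"z":-230,"roll":0},{"x":-20,"y":225,"z":-230,"roll":0}]' 85
python3 - <<'E'
from h import *
print('mat',atz('w1',[(237,168),(325,170),(325,230),(236,227)],.002).round(3).tolist())
s=get_state(); print(np.round(s['joint_pos'],3))
grab('wrist','w4')
P,im,d=cloud('w4')
inb=(P[...,0]>.3)&(P[...,0]<.6)&(P[...,1]>-.05)&(P[...,1]<.42)&(d>0)
def comps(lo,hi,mn,t):
    m=(inb&(P[...,2]>lo)&(P[...,2]<hi)).astype(np.uint8); n,l,st,ce=cv2.connectedComponentsWithStats(m)
    for i in range(1,n):
        if st[i,4]>mn: print(t,ce[i].round(),st[i,4],P[l==i].mean(0).round(4),cv2.minAreaRect(P[l==i][:,:2].astype(np.float32)))
comps(.09,.115,15,'pin/knob'); comps(.058,.066,300,'plate'); comps(.071,.08,50,'rim')
E
```

```text
time: 6.92
position: [0.4629, 0.1101, 0.3086]
tool_rot: [0.0, 1.0, -0.001, 0.0]
ft_force: [0.8, 0.4, -0.4]
opening: 0.0847
finger_force: 0.0
mat [[0.476, -0.051, 0.002], [0.473, -0.204, 0.002], [0.363, -0.206, 0.002], [0.366, -0.042, 0.002]]
[ 0.076  0.187 -0.492  1.807  0.096  1.171 -2.019]
pin/knob [374. 140.] 73 [0.5005 0.0514 0.1033] ((0.49984875321388245, 0.05070870742201805), (0.009231366217136383, 0.009265447035431862), 38.209354400634766)
pin/knob [292. 145.] 67 [0.4946 0.1386 0.1039] ((0.49442511796951294, 0.13886243104934692), (0.009076940827071667, 0.008572044782340527), 26.5858211517334)
pin/knob [139. 164.] 182 [0.4784 0.3323 0.0951] ((0.47833579778671265, 0.33334609866142273), (0.018985571339726448, 0.019053414463996887), 85.95408630371094)
plate [330. 138.] 2011 [0.4989 0.0967 0.062 ] ((0.4970170855522156, 0.09481117129325867), (0.05077080801129341, 0.13030174374580383), 3.9376556873321533)
plate [332. 140.] 1390 [0.4966 0.0944 0.0621] ((0.49679622054100037, 0.09417785704135895), (0.03152456879615784, 0.06247894465923309), 3.3593943119049072)
rim [332. 141.] 821 [0.4961 0.0948 0.0758] ((0.49689221382141113, 0.09465951472520828), (0.04173705726861954, 0.0720355361700058), 3.621196985244751)
rim [150. 160.] 52 [0.4801 0.3263 0.0756] ((0.4804709851741791, 0.327811598777771), (0.019492637366056442, 0.007983933202922344), 16.844070434570312)
```

View pics/w4.png

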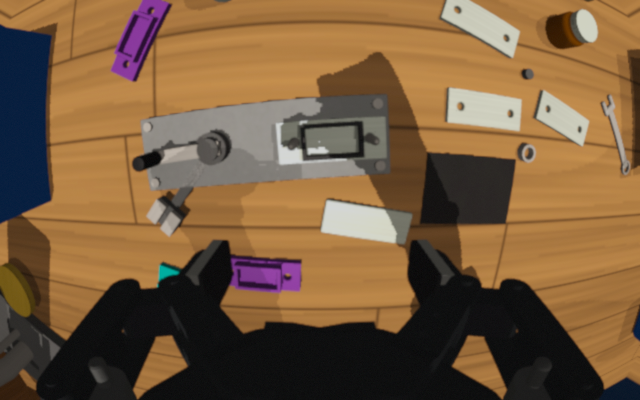

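The pins are at (0.500,0.051) and (0.4945,0.139), 88 mm apart. Their midpoint is (0.4972,0.0948) and the yaw 3.65°, and the rim and plate fits agree. The lever lies along +y (open). I'll turn to psi = 93.7° over the nest.

```bash
python3 -m creep '[{"x":34,"y":15,"z":50,"roll":-1.635},{"x":34,"y":15,"z":100,"roll":-1.635},{"x":34,"y":15,"z":130,"roll":-1.635},{"x":34,"y":15,"z":130,"roll":-1.635},{"x":34,"y":15,"z":130,"roll":-1.635},{"x":34,"y":15,"z":130,"roll":-1.635},{"x":34,"y":15,"z":130,"roll":-1.635},{"x":34,"y":15,"z":130,"roll":-1.635},{"x":34,"y":15,"z":130,"roll":-1.635},{"x":34,"y":15,"z":130,"roll":-1.635},{"x":34,"y":15,"z":130,"roll":-1.635}]'
cat >> h.py <<'E'
def go(x,y,z,psi):
    """tool-frame shift (mm) and roll to world TCP target, psi deg = world angle of tool x"""
    T=toolT(); p=T[:3,:3].T@(np.array([x,y,z])-T[:3,3])*1000; c=np.degrees(np.arctan2(T[1,0],T[0,0]))
    r=-np.radians((psi-c+180)%360-180); print('shift',p.round(1),'roll',round(r,4),'psi now',round(c,2))
E
python3 -c "
from h import *
go(.497,.0948,.084,93.7); print(get_state()['joint_pos'])"
```

```text
time: 8.35
position: [0.4967, 0.0975, 0.1782]
tool_rot: [-0.0, 0.684, 0.729, 0.0]
ft_force: [-0.0, -0.9, 0.1]
opening: 0.0851
finger_force: 0.0
shift [-2.8  0.1 94.2] roll -0.0014 psi now 93.62
[ 0.30512224  0.44624133 -0.80137255  1.90523726  0.38942955  0.9521751
 -0.61514913]
```

```bash
python3 -m creep '[{"x":-1,"y":0,"z":50,"roll":0},{"x":-1,"y":0,"z":80,"roll":0},{"x":-1,"y":0,"z":94,"roll":0},{"x":-1,"y":0,"z":94,"roll":0}]' && python3 -m creep '[{"x":0,"y":0,"z":0,"roll":0},{"x":0,"y":0,"z":0,"roll":0},{"x":0,"y":0,"z":0,"roll":0},{"x":0,"y":0,"z":0,"roll":0},{"x":0,"y":0,"z":0,"roll":0},{"x":0,"y":0,"z":0,"roll":0}]' 0 70; python3 -c "
from h import *
go(.497,.0948,.084,93.7)"
```

```text
time: 8.85
position: [0.4966, 0.0958, 0.084]
tool_rot: [-0.0, 0.684, 0.73, -0.0]
ft_force: [-0.1, 0.7, 0.1]
opening: 0.0849
finger_force: 0.0
time: 9.6
position: [0.4976, 0.0956, 0.0855]
tool_rot: [0.001, 0.684, 0.73, 0.001]
ft_force: [-2.3, -0.2, 10.2]
opening: 0.0403
finger_force: 70.5
shift [-0.7 -0.6  1.5] roll -0.0 psi now 93.7
```

```bash
python3 -m creep '[{"x":0,"y":0,"z":-8,"roll":0},{"x":0,"y":0,"z":-18,"roll":0},{"x":0,"y":0,"z":-30,"roll":0},{"x":0,"y":0,"z":-45,"roll":0},{"x":0,"y":0,"z":-60,"roll":0},{"x":0,"y":0,"z":-80,"roll":0},{"x":0,"y":0,"z":-80,"roll":0}]'; python3 -c "
from h import *
go(.420,-.127,.165,90); go(.420,-.127,.037,90)"
```

```text
time: 10.48
position: [0.4978, 0.0958, 0.166]
tool_rot: [0.001, 0.684, 0.73, 0.001]
ft_force: [0.3, 0.5, -2.5]
opening: 0.0401
finger_force: 71.7
shift [-217.3  -92.1    0.6] roll 0.0647 psi now 93.7
shift [-217.4  -92.5  128.6] roll 0.0647 psi now 93.7
```

```bash
python3 -m creep '[{"x":-60,"y":-25,"z":0,"roll":0.065},{"x":-115,"y":-50,"z":0,"roll":0.065},{"x":-170,"y":-74,"z":0,"roll":0.065},{"x":-217,"y":-92,"z":0,"roll":0.065},{"x":-217,"y":-92,"z":50,"roll":0.065},{"x":-217,"y":-92,"z":90,"roll":0.065},{"x":-217,"y":-92,"z":115,"roll":0.065},{"x":-217,"y":-92,"z":124,"roll":0.065},{"x":-217,"y":-92,"z":124,"roll":0.065}]'; python3 -m creep '[{"x":0,"y":0,"z":2,"roll":0},{"x":0,"y":0,"z":4,"roll":0},{"x":0,"y":0,"z":4,"roll":0}]'
```

```text
time: 11.6
position: [0.419, -0.1268, 0.0402]
tool_rot: [-0.0, 0.707, 0.707, -0.0]
ft_force: [-0.5, 0.6, -2.6]
opening: 0.04
finger_force: 71.6
time: 11.98
position: [0.4198, -0.1273, 0.0375]
tool_rot: [0.001, 0.707, 0.707, 0.0]
ft_force: [-2.1, 0.2, 11.7]
opening: 0.0399
finger_force: 73.3
```

Contact with the mat. I'll release, rise and look over the spacers again, since one may have been knocked.

```bash
python3 -m creep '[{"x":0,"y":0,"z":0,"roll":0},{"x":0,"y":0,"z":0,"roll":0},{"x":0,"y":0,"z":0,"roll":0},{"x":0,"y":0,"z":-40,"roll":0},{"x":0,"y":0,"z":-100,"roll":0},{"x":0,"y":40,"z":-160,"roll":0},{"x":0,"y":80,"z":-220,"roll":0},{"x":0,"y":110,"z":-270,"roll":0},{"x":0,"y":110,"z":-270,"roll":0},{"x":0,"y":110,"z":-270,"roll":0}]' 72
cat >> h.py <<'E'
def plates(tag,lo=.004,hi=.018,mn=400):
    grab('wrist',tag); P,im,d=cloud(tag); hsv=cv2.cvtColor(im,cv2.COLOR_BGR2HSV)
    m=((P[...,2]>lo)&(P[...,2]<hi)&(hsv[...,1]<80)&(d>0)&(np.abs(P[...,0]-.55)<.35)&(np.abs(P[...,1])<.5)).astype(np.uint8)
    n,l,st,ce=cv2.connectedComponentsWithStats(m)
    for i in range(1,n):
        if st[i,4]>mn:
            Q=P[l==i][:,:2].astype(np.float32); (c,sz,a)=cv2.minAreaRect(Q)
            if sz[0]<sz[1]: a-=90; sz=sz[::-1]
            print(ce[i].round(),st[i,4],'c',np.round(c,4),'sz',np.round(sz,3),'long',round(a%180,1),'z',np.median(P[l==i][:,2]).round(4))
E
python3 -c "
from h import *
plates('w5')"
```

```text
time: 13.22
position: [0.5299, -0.1268, 0.3069]
tool_rot: [0.001, 0.707, 0.707, 0.001]
ft_force: [-0.4, -0.8, -1.2]
opening: 0.0716
finger_force: 0.0
[297.  31.] 3297 c [0.4989 0.0597] sz [0.11  0.091] long 3.9 z 0.0149
[208.  47.] 2906 c [0.3733 0.0402] sz [0.13  0.051] long 80.2 z 0.0098
[243. 158.] 1542 c [ 0.4195 -0.1278] sz [0.13  0.051] long 90.0 z 0.0139
[423. 166.] 2945 c [ 0.6777 -0.1332] sz [0.131 0.052] long 70.0 z 0.01
[331. 168.] 3227 c [ 0.5456 -0.1377] sz [0.131 0.05 ] long 88.4 z 0.01
[238. 164.] 921 c [ 0.4176 -0.129 ] sz [0.061 0.03 ] long 90.7 z 0.0141
[332. 274.] 2315 c [ 0.5475 -0.3063] sz [0.131 0.052] long 73.3 z 0.0101
```

View pics/w5.png

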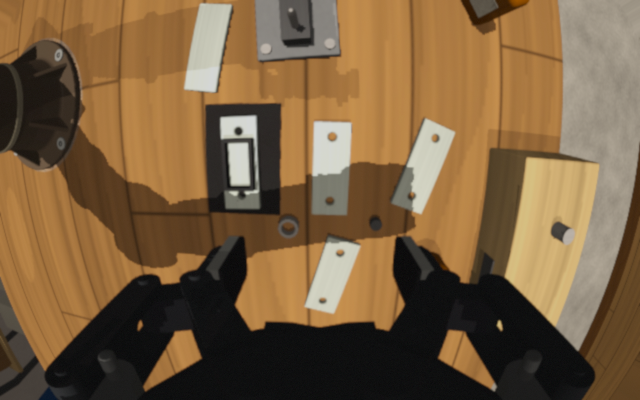

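The nest lies flat on the mat, with its top at 14 mm at (0.4195,-0.1278). The spacers are unmoved. Next I'll grasp the first spacer, at pixel (331,168).

```bash
python3 -c "
from h import *
go(.5456,-.1377,.0245,88.4)"
```

```text
shift [-10.7  17.  281.2] roll 0.028 psi now 90.0
```

```bash
python3 -m creep '[{"x":-11,"y":16,"z":60,"roll":0.028},{"x":-11,"y":16,"z":120,"roll":0.028},{"x":-11,"y":16,"z":180,"roll":0.028},{"x":-11,"y":16,"z":230,"roll":0.028},{"x":-11,"y":16,"z":265,"roll":0.028},{"x":-11,"y":16,"z":278,"roll":0.028},{"x":-11,"y":16,"z":278,"roll":0.028}]'; python3 -c "
from h import *
go(.5456,-.1377,.0245,88.4)"
```

```text
time: 14.15
position: [0.5442, -0.1379, 0.0278]
tool_rot: [-0.001, 0.717, 0.697, -0.0]
ft_force: [-0.1, -0.2, -0.0]
opening: 0.072
finger_force: 0.0
shift [0.2 1.4 3.3] roll 0.0002 psi now 88.41
```

```bash
python3 -m creep '[{"x":0,"y":1,"z":3,"roll":0},{"x":0,"y":1,"z":3,"roll":0}]'; python3 -m creep '[{"x":0,"y":0,"z":0,"roll":0},{"x":0,"y":0,"z":0,"roll":0},{"x":0,"y":0,"z":0,"roll":0},{"x":0,"y":0,"z":0,"roll":0},{"x":0,"y":0,"z":0,"roll":0}]' 0 70;  python3 -m creep '[{"x":0,"y":0,"z":-20,"roll":0},{"x":0,"y":0,"z":-60,"roll":0},{"x":0,"y":0,"z":-110,"roll":0},{"x":0,"y":0,"z":-130,"roll":0},{"x":0,"y":0,"z":-130,"roll":0}]'; python3 -c "
from h import *
go(.497,.0948,.155,93.7)"
```

```text
time: 14.4
position: [0.5469, -0.1383, 0.0263]
tool_rot: [0.001, 0.717, 0.697, 0.0]
ft_force: [0.3, -0.6, 0.6]
opening: 0.0719
finger_force: 0.0
time: 15.02
position: [0.5465, -0.1383, 0.0266]
tool_rot: [0.001, 0.717, 0.697, 0.0]
ft_force: [-3.5, -0.5, 12.2]
opening: 0.0466
finger_force: 69.7
time: 15.65
position: [0.5471, -0.1382, 0.1576]
tool_rot: [0.002, 0.717, 0.697, 0.001]
ft_force: [-0.4, -0.2, -2.1]
opening: 0.0466
finger_force: 72.1
shift [231.5 -56.7   2.2] roll -0.0928 psi now 88.38
```

```bash
python3 -m creep '[{"x":55,"y":-14,"z":0,"roll":-0.093},{"x":110,"y":-28,"z":0,"roll":-0.093},{"x":165,"y":-42,"z":0,"roll":-0.093},{"x":215,"y":-54,"z":0,"roll":-0.093},{"x":231.5,"y":-57,"z":0,"roll":-0.093},{"x":231.5,"y":-57,"z":0,"roll":-0.093},{"x":231.5,"y":-57,"z":0,"roll":-0.093}]'; python3 -c "
from h import *
go(.497,.0948,.155,93.7); grab('wrist','w6'); print(pix('w6',[(.5,.051,.109),(.4945,.1387,.109)]))"
```

```text
time: 16.52
position: [0.4959, 0.0929, 0.1547]
tool_rot: [0.0, 0.685, 0.729, -0.001]
ft_force: [-0.5, -0.6, -2.2]
opening: 0.0463
finger_force: 72.2
shift [ 1.8  1.3 -0.3] roll -0.0018 psi now 93.6
[[322.65084958 291.0773504 ]
 [323.35433677 149.95555882]]
```

View pics/w6.png

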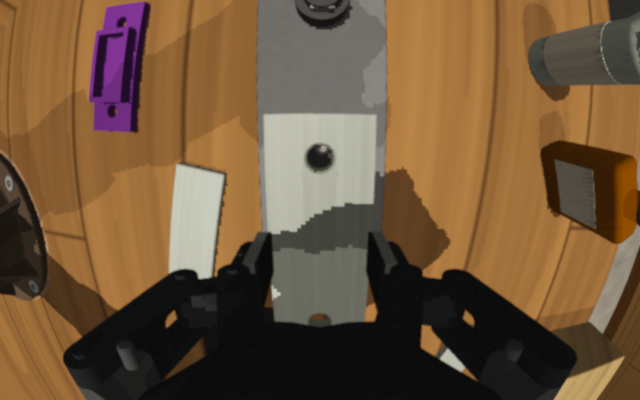

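The held plate's near hole is at (319,157), with the pin tip showing through it near (323,151). I'll work out the offset.

```bash
python3 -c "
from h import *
P,im,d=cloud('w6'); print(P[185:200,300:340].reshape(-1,3).mean(0))
z=.138
h=atz('w6',[(319,157),(319,320),(264,114),(377,115)],z); print(h.round(4)); 
print('pin via hole',atz('w6',[(323,151)],.109).round(4))
g=cv2.cvtColor(im,cv2.COLOR_BGR2GRAY)[135:180,295:345]; m=(g<110).astype(np.uint8); n,l,st,ce=cv2.connectedComponentsWithStats(m); print([(ce[i]+[295,135],st[i]) for i in range(1,n) if st[i,4]>30])
"
```

```text
[0.49345339 0.12291578 0.13851922]
[[0.4922 0.1389 0.138 ]
 [0.4978 0.0502 0.138 ]
 [0.4667 0.1569 0.138 ]
 [0.5166 0.1596 0.138 ]]
pin via hole [[0.4943 0.1381 0.109 ]]
[(array([318.8655914 , 158.07706093]), array([ 11,   9,  27,  28, 558], dtype=int32))]
```

```bash
python3 -m creep '[{"x":0.5,"y":1.8,"z":0,"roll":0},{"x":0.5,"y":1.8,"z":15,"roll":0},{"x":0.5,"y":1.8,"z":22,"roll":0},{"x":0.5,"y":1.8,"z":28,"roll":0},{"x":0.5,"y":1.8,"z":34,"roll":0},{"x":0.5,"y":1.8,"z":40,"roll":0},{"x":0.5,"y":1.8,"z":40,"roll":0}]'
```

```text
time: 17.45
position: [0.4972, 0.0955, 0.1149]
tool_rot: [-0.0, 0.684, 0.73, -0.0]
ft_force: [0.1, -0.5, -2.4]
opening: 0.0464
finger_force: 72.2
```

```bash
python3 -m creep '[{"x":0,"y":0,"z":10,"roll":0},{"x":0,"y":0,"z":20,"roll":0},{"x":0,"y":0,"z":30,"roll":0},{"x":0,"y":0,"z":35,"roll":0},{"x":0,"y":0,"z":37,"roll":0},{"x":0,"y":0,"z":38,"roll":0},{"x":0,"y":0,"z":38,"roll":0}]'
```

```text
time: 18.32
position: [0.4976, 0.0956, 0.0775]
tool_rot: [0.0, 0.684, 0.73, 0.0]
ft_force: [-0.2, 0.3, -2.2]
opening: 0.0462
finger_force: 72.2
```

```bash
python3 -m creep '[{"x":0,"y":0,"z":1,"roll":0},{"x":0,"y":0,"z":2,"roll":0},{"x":0,"y":0,"z":2,"roll":0}]'; python3 -m creep '[{"x":0,"y":0,"z":0,"roll":0},{"x":0,"y":0,"z":0,"roll":0},{"x":0,"y":0,"z":0,"roll":0},{"x":0,"y":0,"z":-40,"roll":0},{"x":0,"y":0,"z":-90,"roll":0},{"x":-40,"y":20,"z":-140,"roll":0},{"x":-90,"y":50,"z":-200,"roll":0},{"x":-150,"y":80,"z":-220,"roll":0},{"x":-200,"y":80,"z":-220,"roll":0},{"x":-225,"y":80,"z":-220,"roll":0},{"x":-225,"y":80,"z":-220,"roll":0},{"x":-225,"y":80,"z":-220,"roll":0}]' 72
python3 -c "
from h import *
plates('w7'); P,im,d=cloud('w7'); m=(abs(P[...,2]-.06)<.004)&(P[...,1]>0)&(abs(P[...,0]-.497)<.04); Q=P[m]; print(m.sum(), Q.mean(0) if m.any() else '', np.median(Q[:,2]) if m.any() else '')"
```

```text
time: 18.7
position: [0.4977, 0.0956, 0.0766]
tool_rot: [0.001, 0.684, 0.73, 0.0]
ft_force: [-4.4, -1.3, 16.3]
opening: 0.0465
finger_force: 75.2
time: 20.2
position: [0.5916, -0.123, 0.295]
tool_rot: [-0.0, 0.684, 0.73, 0.0]
ft_force: [-0.5, -0.1, 1.1]
opening: 0.0722
finger_force: 0.0
[173.  43.] 2713 c [0.3729 0.0403] sz [0.13  0.051] long 80.5 z 0.0098
[264.  32.] 2715 c [0.4994 0.0567] sz [0.11  0.086] long 3.3 z 0.0148
[200. 157.] 1606 c [ 0.4176 -0.1283] sz [0.132 0.056] long 89.9 z 0.0138
[383. 174.] 3309 c [ 0.6779 -0.1333] sz [0.131 0.052] long 70.2 z 0.01
[193. 161.] 795 c [ 0.4162 -0.1289] sz [0.062 0.028] long 89.8 z 0.014
[284. 278.] 2360 c [ 0.5479 -0.307 ] sz [0.133 0.051] long 74.0 z 0.0101
1383 [0.50065054 0.053101   0.05977532] 0.059822921106887694
```

The first spacer is seated, with its top at 59.8 mm. Next is the spacer at (0.678,-0.1333), long axis at 70.1°.

```bash
python3 -c "
from h import *
go(.678,-.1334,.0265,70.1)"
```

```text
shift [-17.   85.4 268.7] roll 0.414 psi now 93.82
```

```bash
python3 -m creep '[{"x":-8,"y":42,"z":40,"roll":0.414},{"x":-17,"y":85.4,"z":80,"roll":0.414},{"x":-17,"y":85.4,"z":130,"roll":0.414},{"x":-17,"y":85.4,"z":180,"roll":0.414},{"x":-17,"y":85.4,"z":230,"roll":0.414},{"x":-17,"y":85.4,"z":255,"roll":0.414},{"x":-17,"y":85.4,"z":266,"roll":0.414},{"x":-17,"y":85.4,"z":266,"roll":0.414}]'; python3 -c "
from h import *
go(.678,-.1334,.0265,70.1)"
```

```text
time: 21.25
position: [0.6783, -0.1342, 0.0294]
tool_rot: [-0.0, 0.819, 0.574, 0.0]
ft_force: [-0.4, -0.4, 1.0]
opening: 0.0719
finger_force: 0.0
shift [ 0.7 -0.5  2.9] roll -0.0005 psi now 70.07
```

```bash
python3 -m creep '[{"x":0.5,"y":0,"z":3,"roll":0},{"x":0.5,"y":0,"z":3,"roll":0},{"x":0.5,"y":0,"z":3,"roll":0}]'; python3 -m creep '[{"x":0,"y":0,"z":0,"roll":0},{"x":0,"y":0,"z":0,"roll":0},{"x":0,"y":0,"z":0,"roll":0},{"x":0,"y":0,"z":0,"roll":0},{"x":0,"y":0,"z":0,"roll":0}]' 0 70;  python3 -m creep '[{"x":0,"y":0,"z":-20,"roll":0},{"x":0,"y":0,"z":-60,"roll":0},{"x":0,"y":0,"z":-110,"roll":0},{"x":0,"y":0,"z":-135,"roll":0},{"x":0,"y":0,"z":-135,"roll":0}]'; python3 -c "
from h import *
go(.497,.0948,.155,93.7)"
```

```text
time: 21.62
position: [0.6787, -0.1349, 0.027]
tool_rot: [0.0, 0.819, 0.573, 0.0]
ft_force: [0.5, 0.5, -0.0]
opening: 0.0719
finger_force: 0.0
time: 22.25
position: [0.6786, -0.1349, 0.0274]
tool_rot: [0.0, 0.819, 0.574, 0.0]
ft_force: [-3.2, -0.4, 6.7]
opening: 0.0464
finger_force: 70.4
time: 22.88
position: [0.6798, -0.1346, 0.1648]
tool_rot: [0.002, 0.819, 0.574, 0.002]
ft_force: [-0.5, 0.2, -1.5]
opening: 0.0462
finger_force: 72.0
shift [ 153.  -250.2    8.8] roll -0.4137 psi now 70.0
```

```bash
python3 -m creep '[{"x":30,"y":-50,"z":7,"roll":-0.41},{"x":60,"y":-98,"z":7,"roll":-0.41},{"x":90,"y":-147,"z":7,"roll":-0.41},{"x":120,"y":-196,"z":7,"roll":-0.414},{"x":145,"y":-238,"z":7,"roll":-0.414},{"x":153,"y":-250,"z":7,"roll":-0.414},{"x":153,"y":-250,"z":7,"roll":-0.414},{"x":153,"y":-250,"z":7,"roll":-0.414}]'
cat > hole.py <<'E'
import sys; from h import *
tag=sys.argv[1]; go(.497,.0948,.155,93.7); grab('wrist',tag)
P,im,d=cloud(tag); z=np.median(P[188:200,300:340,2]); print('top z',z)
g=cv2.cvtColor(im,cv2.COLOR_BGR2GRAY)[125:190,285:355]; m=(g<110).astype(np.uint8); n,l,st,ce=cv2.connectedComponentsWithStats(m)
for i in range(1,n):
    if st[i,4]>200:
        uv=ce[i]+[285,125]; h=atz(tag,[uv],z)[0]; T=np.load(f'pics/{tag}.npz')['T']; e=T[:3,:3].T@(np.array([.4944,.1387,z])-h)*1000
        print(uv,st[i],h.round(4),'tool shift to pin',e.round(1))
a=P[160:185,270:372]; k=(abs(a[...,2]-z)<.004)&(a[...,2]>0)
xs=[]; 
for r in range(25):
    q=a[r][k[r]]; xs.append((q[0]+q[-1])/2)
xs=np.array(xs); print('plate axis angle',np.degrees(np.arctan2(*np.polyfit(xs[:,1],xs[:,0],1)[:1],1)).round(2))
E
python3 hole.py w8
```

```text
time: 23.88
position: [0.4966, 0.093, 0.1539]
tool_rot: [0.0, 0.685, 0.729, -0.0]
ft_force: [-0.7, 0.3, -1.7]
opening: 0.046
finger_force: 72.1
shift [ 1.8  0.5 -1.1] roll -0.0017 psi now 93.6
top z 0.13643425051417013
[317.8627451  155.38431373] [ 21  16  26  28 510] [0.4924 0.1396 0.1364] tool shift to pin [-1.   1.9  0. ]
plate axis angle -3.56
```

```bash
python3 -m creep '[{"x":-0.3,"y":1.2,"z":0,"roll":0},{"x":-0.3,"y":1.2,"z":15,"roll":0},{"x":-0.3,"y":1.2,"z":22,"roll":0},{"x":-0.3,"y":1.2,"z":28,"roll":0},{"x":-0.3,"y":1.2,"z":34,"roll":0},{"x":-0.3,"y":1.2,"z":40,"roll":0},{"x":-0.3,"y":1.2,"z":40,"roll":0}]'
```

```text
time: 24.8
position: [0.4968, 0.0942, 0.1139]
tool_rot: [-0.0, 0.684, 0.73, -0.0]
ft_force: [0.3, -0.4, -1.9]
opening: 0.0463
finger_force: 72.1
```

```bash
python3 -m creep '[{"x":0,"y":0,"z":10,"roll":0},{"x":0,"y":0,"z":18,"roll":0},{"x":0,"y":0,"z":24,"roll":0},{"x":0,"y":0,"z":27,"roll":0},{"x":0,"y":0,"z":28,"roll":0},{"x":0,"y":0,"z":28.5,"roll":0},{"x":0,"y":0,"z":28.5,"roll":0}]'
```

```text
time: 25.68
position: [0.4968, 0.0943, 0.0871]
tool_rot: [0.001, 0.684, 0.73, -0.0]
ft_force: [-7.0, -4.0, 21.6]
opening: 0.0458
finger_force: 76.9
```

Contact at the expected height. I'll release and go over the last spacer.

```bash
python3 -m creep '[{"x":0,"y":0,"z":0,"roll":0},{"x":0,"y":0,"z":0,"roll":0},{"x":0,"y":0,"z":0,"roll":0},{"x":0,"y":0,"z":-40,"roll":0},{"x":0,"y":0,"z":-90,"roll":0},{"x":-40,"y":10,"z":-140,"roll":0},{"x":-100,"y":10,"z":-190,"roll":0},{"x":-160,"y":10,"z":-210,"roll":0},{"x":-220,"y":10,"z":-210,"roll":0},{"x":-270,"y":10,"z":-210,"roll":0},{"x":-270,"y":10,"z":-210,"roll":0},{"x":-270,"y":10,"z":-210,"roll":0}]' 72
python3 -c "
from h import *
plates('w9'); P,im,d=cloud('w9'); m=(abs(P[...,2]-.07)<.004)&(P[...,1]>0)&(abs(P[...,0]-.497)<.04); Q=P[m]; print(m.sum(), Q.mean(0) if m.any() else '', np.median(Q[:,2]) if m.any() else '');go(.5475,-.307,.0268,73.8)"
```

```text
time: 27.18
position: [0.5243, -0.1741, 0.2955]
tool_rot: [-0.0, 0.684, 0.73, 0.0]
ft_force: [0.5, 0.8, 0.1]
opening: 0.0721
finger_force: 0.0
[215.  24.] 1725 c [0.3688 0.014 ] sz [0.077 0.051] long 79.9 z 0.0098
[312.  12.] 1531 c [0.501  0.0297] sz [0.109 0.032] long 3.1 z 0.0147
[246. 123.] 1748 c [ 0.4178 -0.1297] sz [0.133 0.055] long 90.1 z 0.0139
[241. 124.] 1038 c [ 0.4176 -0.1279] sz [0.062 0.031] long 90.5 z 0.014
[331. 251.] 2728 c [ 0.5476 -0.3068] sz [0.132 0.052] long 73.5 z 0.0101
0  
shift [-135.3   14.1  268.8] roll 0.3491 psi now 93.8
```

```bash
python3 -m creep '[{"x":-60,"y":6,"z":30,"roll":0.349},{"x":-115,"y":12,"z":60,"roll":0.349},{"x":-135.3,"y":14,"z":110,"roll":0.349},{"x":-135.3,"y":14,"z":170,"roll":0.349},{"x":-135.3,"y":14,"z":225,"roll":0.349},{"x":-135.3,"y":14,"z":255,"roll":0.349},{"x":-135.3,"y":14,"z":267,"roll":0.349},{"x":-135.3,"y":14,"z":267,"roll":0.349}]'; python3 -c "
from h import *
go(.5476,-.3069,.0268,73.6)"
```

```text
time: 28.22
position: [0.5478, -0.3074, 0.029]
tool_rot: [-0.0, 0.8, 0.601, 0.0]
ft_force: [0.9, 0.4, 0.2]
opening: 0.0719
finger_force: 0.0
shift [ 0.5 -0.3  2.2] roll 0.0038 psi now 73.82
```

```bash
python3 -m creep '[{"x":0.4,"y":0,"z":2,"roll":0},{"x":0.4,"y":0,"z":2,"roll":0}]'; python3 -m creep '[{"x":0,"y":0,"z":0,"roll":0},{"x":0,"y":0,"z":0,"roll":0},{"x":0,"y":0,"z":0,"roll":0},{"x":0,"y":0,"z":0,"roll":0},{"x":0,"y":0,"z":0,"roll":0}]' 0 70;  python3 -m creep '[{"x":0,"y":0,"z":-20,"roll":0},{"x":0,"y":0,"z":-60,"roll":0},{"x":0,"y":0,"z":-110,"roll":0},{"x":0,"y":0,"z":-130,"roll":0},{"x":0,"y":0,"z":-130,"roll":0}]'; python3 -c "
from h import *
go(.497,.0938,.155,93.7)"
```

```text
time: 28.48
position: [0.5481, -0.3084, 0.0281]
tool_rot: [0.001, 0.8, 0.6, 0.0]
ft_force: [-0.1, 0.8, -0.4]
opening: 0.0719
finger_force: 0.0
time: 29.1
position: [0.5477, -0.3085, 0.0283]
tool_rot: [0.001, 0.8, 0.6, 0.0]
ft_force: [-3.1, 1.0, 12.0]
opening: 0.0459
finger_force: 69.6
time: 29.72
position: [0.5479, -0.3086, 0.1583]
tool_rot: [0.001, 0.8, 0.6, 0.001]
ft_force: [-0.4, 0.1, -2.4]
opening: 0.0447
finger_force: 71.7
shift [ 371.9 -161.8    2.6] roll -0.3489 psi now 73.71
```

```bash
python3 -m creep '[{"x":55,"y":-24,"z":2,"roll":-0.349},{"x":110,"y":-48,"z":2,"roll":-0.349},{"x":165,"y":-72,"z":2,"roll":-0.349},{"x":220,"y":-96,"z":2,"roll":-0.349},{"x":275,"y":-120,"z":2,"roll":-0.349},{"x":330,"y":-144,"z":2,"roll":-0.349},{"x":360,"y":-157,"z":2,"roll":-0.349},{"x":372,"y":-162,"z":2,"roll":-0.349},{"x":372,"y":-162,"z":2,"roll":-0.349},{"x":372,"y":-162,"z":2,"roll":-0.349}]'; python3 hole.py w10
```

```text
time: 30.98
position: [0.4962, 0.0923, 0.1541]
tool_rot: [-0.0, 0.685, 0.729, -0.001]
ft_force: [0.8, -0.6, -2.0]
opening: 0.045
finger_force: 71.7
shift [ 2.5  1.  -0.9] roll -0.0019 psi now 93.59
top z 0.13535159947017117
[317.97234043 154.85744681] [ 22  16  26  27 470] [0.492  0.1389 0.1354] tool shift to pin [-0.4  2.4 -0. ]
plate axis angle -3.77
```

View pics/w10.png

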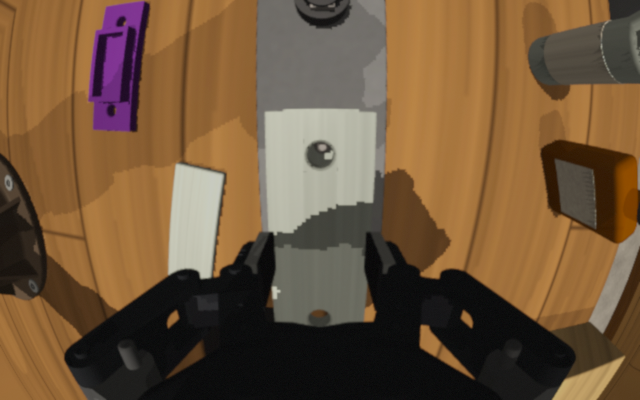

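The held plate is level and aligned. Its hole is at (319,154) with the pin tip inside it near (323,149), slightly to the right as before. I'll make the same small correction and go down.

```bash
python3 -m creep '[{"x":0.5,"y":1.5,"z":0,"roll":0},{"x":0.5,"y":1.5,"z":15,"roll":0},{"x":0.5,"y":1.5,"z":22,"roll":0},{"x":0.5,"y":1.5,"z":28,"roll":0},{"x":0.5,"y":1.5,"z":34,"roll":0},{"x":0.5,"y":1.5,"z":40,"roll":0},{"x":0.5,"y":1.5,"z":40,"roll":0}]'
```

```text
time: 31.9
position: [0.4974, 0.0946, 0.1143]
tool_rot: [-0.0, 0.684, 0.73, -0.0]
ft_force: [1.2, -1.7, -3.9]
opening: 0.0449
finger_force: 71.7
```

```bash
python3 -m creep '[{"x":0,"y":0,"z":6,"roll":0},{"x":0,"y":0,"z":11,"roll":0},{"x":0,"y":0,"z":14,"roll":0},{"x":0,"y":0,"z":16,"roll":0},{"x":0,"y":0,"z":17,"roll":0},{"x":0,"y":0,"z":17,"roll":0}]'
```

```text
time: 32.65
position: [0.4976, 0.0947, 0.0984]
tool_rot: [0.0, 0.684, 0.73, -0.0]
ft_force: [-2.8, -3.7, 8.9]
opening: 0.0447
finger_force: 77.3
```

```bash
python3 -m creep '[{"x":0,"y":0,"z":1,"roll":0},{"x":0,"y":0,"z":1,"roll":0}]'; python3 -m creep '[{"x":0,"y":0,"z":0,"roll":0},{"x":0,"y":0,"z":0,"roll":0},{"x":0,"y":0,"z":0,"roll":0},{"x":0,"y":0,"z":-40,"roll":0},{"x":0,"y":0,"z":-90,"roll":0},{"x":-40,"y":-10,"z":-140,"roll":0},{"x":-95,"y":-20,"z":-190,"roll":0},{"x":-130,"y":-30,"z":-200,"roll":0},{"x":-130,"y":-30,"z":-200,"roll":0},{"x":-130,"y":-30,"z":-200,"roll":0}]' 72
python3 - <<'E'
from h import *
plates('w11'); P,im,d=cloud('w11')
for lo,hi,c in [(.06,.1,(.497,.095)),(.022,.034,(.42,-.128)),(.09,.115,(.42,.3))]:
    m=(P[...,2]>lo)&(P[...,2]<hi)&(abs(P[...,0]-c[0])<.09)&(abs(P[...,1]-c[1])<.1)&(d>0); Q=P[m]
    if len(Q)>10: A=np.c_[Q[:,:2]-Q[:,:2].mean(0),np.ones(len(Q))]; print(lo,len(Q),cv2.minAreaRect(Q[:,:2].astype(np.float32)),np.median(Q[:,2]),np.percentile(Q[:,2],[5,95]),np.linalg.lstsq(A,Q[:,2],rcond=None)[0])
go(.419,-.1278,.0375,90)
E
```

```text
time: 32.9
position: [0.4976, 0.0947, 0.0982]
tool_rot: [0.001, 0.684, 0.73, -0.0]
ft_force: [-6.2, -5.5, 22.3]
opening: 0.0447
finger_force: 81.6
time: 34.15
position: [0.4759, -0.0363, 0.2966]
tool_rot: [-0.0, 0.684, 0.73, 0.0]
ft_force: [0.0, 1.2, -0.6]
opening: 0.072
finger_force: 0.0
[338.  68.] 4956 c [0.4967 0.1018] sz [0.174 0.109] long 93.9 z 0.0149
[247. 101.] 3485 c [0.3728 0.0404] sz [0.131 0.051] long 80.1 z 0.0099
[278. 217.] 1471 c [ 0.4183 -0.1277] sz [0.131 0.054] long 89.9 z 0.014
[274. 227.] 854 c [ 0.4184 -0.1304] sz [0.059 0.031] long 90.7 z 0.0142
0.06 5231 ((0.4964432120323181, 0.09633394330739975), (0.05160202458500862, 0.13035094738006592), 3.639519214630127) 0.0799039804459189 [0.07825543 0.08133121] [0.0374938  0.00339312 0.07970814]
0.022 673 ((0.4196210503578186, -0.1281040757894516), (0.04232285916805267, 0.0732741504907608), 0.2145489901304245) 0.027843971151500668 [0.02394576 0.02928149] [0.00404649 0.00308206 0.02751269]
shift [-88.3 -62.7 258.8] roll 0.0664 psi now 93.8
```

The stack top is at 79.9 mm with three spacers, as it should be. Now the nest.

```bash
python3 -m creep '[{"x":-50,"y":-30,"z":30,"roll":0.066},{"x":-88,"y":-62,"z":70,"roll":0.066},{"x":-88,"y":-62,"z":130,"roll":0.066},{"x":-88,"y":-62,"z":190,"roll":0.066},{"x":-88,"y":-62,"z":235,"roll":0.066},{"x":-88,"y":-62,"z":256,"roll":0.066},{"x":-88,"y":-62,"z":256,"roll":0.066}]'; python3 -m creep '[{"x":0,"y":0,"z":2,"roll":0},{"x":0,"y":0,"z":2,"roll":0}]' ; python3 -c "
from h import *
go(.4195,-.128,.0375,90)"
```

```text
time: 35.08
position: [0.419, -0.1265, 0.0392]
tool_rot: [-0.002, 0.706, 0.708, -0.001]
ft_force: [-0.3, 0.5, 0.4]
opening: 0.0718
finger_force: 0.0
time: 35.33
position: [0.4206, -0.1285, 0.0396]
tool_rot: [0.001, 0.707, 0.707, 0.0]
ft_force: [-0.3, 0.3, -0.6]
opening: 0.0721
finger_force: 0.0
shift [ 0.5 -1.1  2.1] roll -0.0007 psi now 89.96
```

```bash
python3 -m creep '[{"x":0,"y":0,"z":1.5,"roll":0},{"x":0,"y":0,"z":1.5,"roll":0}]'; python3 -m creep '[{"x":0,"y":0,"z":0,"roll":0},{"x":0,"y":0,"z":0,"roll":0},{"x":0,"y":0,"z":0,"roll":0},{"x":0,"y":0,"z":0,"roll":0},{"x":0,"y":0,"z":0,"roll":0}]' 0 70;  python3 -m creep '[{"x":0,"y":0,"z":-20,"roll":0},{"x":0,"y":0,"z":-60,"roll":0},{"x":0,"y":0,"z":-110,"roll":0},{"x":0,"y":0,"z":-128,"roll":0},{"x":0,"y":0,"z":-128,"roll":0}]'; python3 -c "
from h import *
go(.497,.0938,.165,93.7)"
```

```text
time: 35.58
position: [0.42, -0.1289, 0.0376]
tool_rot: [0.0, 0.708, 0.707, 0.0]
ft_force: [0.2, -0.3, 0.6]
opening: 0.072
finger_force: 0.0
time: 36.2
position: [0.4199, -0.1287, 0.0378]
tool_rot: [0.0, 0.707, 0.707, -0.0]
ft_force: [-2.8, -1.0, 10.8]
opening: 0.04
finger_force: 70.0
time: 36.83
position: [0.4204, -0.129, 0.1662]
tool_rot: [0.001, 0.708, 0.706, 0.0]
ft_force: [0.2, -1.0, -2.2]
opening: 0.04
finger_force: 72.4
shift [222.9  76.2   1.1] roll -0.0663 psi now 89.9
```

```bash
python3 -m creep '[{"x":55,"y":19,"z":0,"roll":-0.066},{"x":110,"y":38,"z":0,"roll":-0.066},{"x":165,"y":57,"z":0,"roll":-0.066},{"x":210,"y":72,"z":0,"roll":-0.066},{"x":223,"y":76.5,"z":0,"roll":-0.066},{"x":223,"y":76.5,"z":0,"roll":-0.066},{"x":223,"y":76.5,"z":0,"roll":-0.066}]'; python3 hole.py w12
```

```text
time: 37.7
position: [0.496, 0.0923, 0.1644]
tool_rot: [-0.0, 0.684, 0.729, -0.001]
ft_force: [0.1, -0.1, -2.6]
opening: 0.04
finger_force: 72.3
shift [2.4 1.2 9.4] roll -0.0013 psi now 93.63
top z 0.14089985251618006
[317.00987654 155.40493827] [ 22  17  25  26 405] [0.4913 0.138  0.1409] tool shift to pin [ 0.5  3.1 -0. ]
[319.5 182. ] [   0   50   70   15 1050] [0.4933 0.1254 0.1409] tool shift to pin [13.3  1.9 -0. ]
plate axis angle -3.8
```

View pics/w12.png

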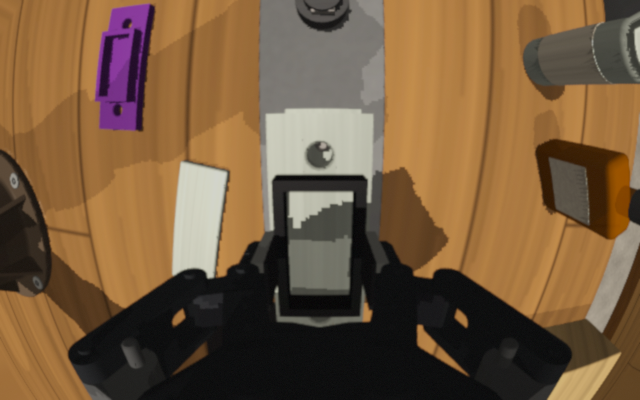

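The nest's hole is at (319,154) and the pin tip inside it sits slightly right, as with the spacers. I'll shift about +1.8 mm in tool y and go down.

```bash
python3 -m creep '[{"x":0.8,"y":1.8,"z":0,"roll":0},{"x":0.8,"y":1.8,"z":14,"roll":0},{"x":0.8,"y":1.8,"z":20,"roll":0},{"x":0.8,"y":1.8,"z":26,"roll":0},{"x":0.8,"y":1.8,"z":32,"roll":0},{"x":0.8,"y":1.8,"z":38,"roll":0},{"x":0.8,"y":1.8,"z":38,"roll":0}]'
```

```text
time: 38.62
position: [0.4981, 0.0951, 0.1268]
tool_rot: [-0.0, 0.684, 0.73, -0.0]
ft_force: [-0.0, 0.5, -2.2]
opening: 0.0402
finger_force: 72.3
```

```bash
python3 -m creep '[{"x":0,"y":0,"z":5,"roll":0},{"x":0,"y":0,"z":8,"roll":0},{"x":0,"y":0,"z":10,"roll":0},{"x":0,"y":0,"z":11,"roll":0},{"x":0,"y":0,"z":12,"roll":0},{"x":0,"y":0,"z":12,"roll":0}]'
```

```text
time: 39.38
position: [0.4984, 0.0951, 0.1158]
tool_rot: [0.0, 0.684, 0.73, -0.0]
ft_force: [-2.7, -2.2, 5.2]
opening: 0.0399
finger_force: 73.3
```

```bash
python3 -m creep '[{"x":0,"y":0,"z":1.5,"roll":0},{"x":0,"y":0,"z":1.5,"roll":0}]'; python3 -m creep '[{"x":0,"y":0,"z":0,"roll":0},{"x":0,"y":0,"z":0,"roll":0},{"x":0,"y":0,"z":0,"roll":0},{"x":0,"y":0,"z":-40,"roll":0},{"x":0,"y":0,"z":-90,"roll":0},{"x":40,"y":-5,"z":-140,"roll":0},{"x":90,"y":-20,"z":-180,"roll":0},{"x":120,"y":-40,"z":-180,"roll":0},{"x":120,"y":-40,"z":-180,"roll":0},{"x":120,"y":-40,"z":-180,"roll":0}]' 72
python3 - <<'E'
from h import *
grab('wrist','w13'); P,im,d=cloud('w13')
for t,lo,hi,c in [('nest plate',.086,.0965,(.497,.095)),('rim',.1005,.1065,(.497,.095)),('knob',.085,.105,(.48,.333)),('notch',.03,.037,(.39,.34))]:
    m=(P[...,2]>lo)&(P[...,2]<hi)&(abs(P[...,0]-c[0])<.05)&(abs(P[...,1]-c[1])<.075)&(d>0); 
    n,l,st,ce=cv2.connectedComponentsWithStats(m.astype(np.uint8))
    for i in range(1,n):
        if st[i,4]>60: Q=P[l==i]; print(t,ce[i].round(),len(Q),cv2.minAreaRect(Q[:,:2].astype(np.float32)),Q.mean(0).round(4))
s=get_state(); print(s['joint_pos'].round(2) if hasattr(s['joint_pos'],'round') else s['joint_pos'])
go(.4814,.3345,.078,93.7)
E
```

```text
time: 39.62
position: [0.4984, 0.0952, 0.1157]
tool_rot: [0.001, 0.684, 0.73, -0.0]
ft_force: [-9.7, -5.2, 25.9]
opening: 0.0399
finger_force: 75.7
time: 40.88
position: [0.4509, 0.2118, 0.2935]
tool_rot: [0.0, 0.684, 0.73, -0.0]
ft_force: [0.9, -0.0, -0.3]
opening: 0.0718
finger_force: 0.0
nest plate [351. 257.] 1723 ((0.4980776906013489, 0.09608232975006104), (0.050659000873565674, 0.1308911144733429), 3.6979191303253174) [0.494  0.1152 0.0921]
nest plate [353. 276.] 1088 ((0.49891340732574463, 0.0921776220202446), (0.03163978084921837, 0.0559588298201561), 3.5130057334899902) [0.4989 0.0922 0.0923]
rim [354. 278.] 680 ((0.49833133816719055, 0.09098830819129944), (0.04304717853665352, 0.08380705118179321), 2.9451253414154053) [0.4979 0.0959 0.1049]
knob [354.  62.] 300 ((0.4782433807849884, 0.333183616399765), (0.019391711801290512, 0.018953600898385048), 1.5504162311553955) [0.4779 0.3331 0.0953]
notch [284.  51.] 444 ((0.3971516788005829, 0.3527721166610718), (0.01973288506269455, 0.03652263805270195), 48.76179504394531) [0.3975 0.3523 0.0348]
notch [267.  68.] 442 ((0.37822553515434265, 0.3302671015262604), (0.019009912386536598, 0.037076063454151154), 46.83585739135742) [0.3785 0.3302 0.0348]
[ 0.17  0.32 -0.91  1.76  0.27  1.19 -0.75]
shift [121.2  38.2 215.1] roll -0.0009 psi now 93.65
```

View pics/w13.png

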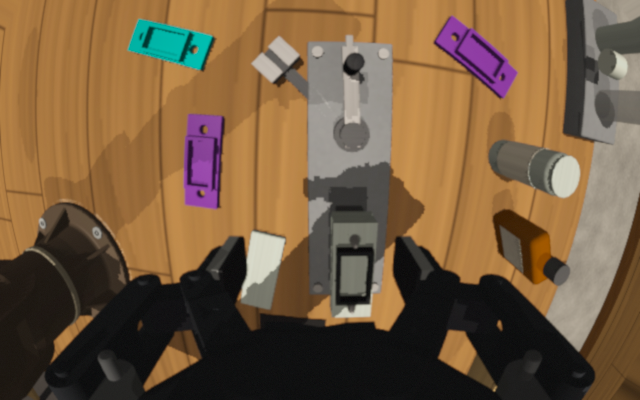

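The nest plate top is at 92 mm, so the nest is home. The lever is still open. The cheeks at pixels (284,51) and (267,68) again give a notch angle of about 0.788 rad, with the knob target at about (0.4268,0.3072). I'll grip the handle now.

```bash
python3 -m creep '[{"x":50,"y":15,"z":20,"roll":0},{"x":105,"y":32,"z":50,"roll":0},{"x":121,"y":37,"z":100,"roll":0},{"x":121,"y":37,"z":150,"roll":0},{"x":121,"y":37,"z":195,"roll":0},{"x":121,"y":37,"z":214,"roll":0},{"x":121,"y":37,"z":214,"roll":0}]' && python3 -m creep '[{"x":0,"y":0,"z":0,"roll":0},{"x":0,"y":0,"z":0,"roll":0},{"x":0,"y":0,"z":0,"roll":0},{"x":0,"y":0,"z":0,"roll":0},{"x":0,"y":0,"z":0,"roll":0},{"x":0,"y":0,"z":0,"roll":0}]' 0 40;  python3 -c "
from h import *
go(.4268,.3072,.078,93.7)"
```

```text
time: 41.8
position: [0.4799, 0.3346, 0.0789]
tool_rot: [-0.0, 0.684, 0.729, -0.001]
ft_force: [0.5, 0.4, 1.1]
opening: 0.0719
finger_force: 0.0
time: 42.55
position: [0.4802, 0.3359, 0.081]
tool_rot: [0.0, 0.684, 0.73, 0.001]
ft_force: [-0.4, -0.8, 7.3]
opening: 0.0192
finger_force: 38.8
shift [-25.1 -55.2   2.9] roll 0.0002 psi now 93.71
```

```bash
python3 -m creep '[{"x":-1.5,"y":-13.8,"z":0,"roll":0},{"x":-5.5,"y":-27.2,"z":0,"roll":0},{"x":-12,"y":-39.7,"z":0,"roll":0},{"x":-18.4,"y":-48.9,"z":0,"roll":0},{"x":-24,"y":-55,"z":0,"roll":0},{"x":-24,"y":-55,"z":0,"roll":0},{"x":-24,"y":-55,"z":0,"roll":0}]'; python3 -m creep '[{"x":0,"y":0,"z":0,"roll":0},{"x":0,"y":0,"z":0,"roll":0},{"x":0,"y":0,"z":0,"roll":0},{"x":0,"y":0,"z":-50,"roll":0},{"x":0,"y":0,"z":-110,"roll":0},{"x":-40,"y":0,"z":-150,"roll":0},{"x":-90,"y":0,"z":-150,"roll":0},{"x":-90,"y":0,"z":-150,"roll":0},{"x":-90,"y":0,"z":-150,"roll":0}]' 72
python3 - <<'E'
from h import *
grab('wrist','w14'); P,im,d=cloud('w14')
m=(P[...,2]>.085)&(P[...,2]<.105)&(abs(P[...,0]-.427)<.04)&(abs(P[...,1]-.307)<.04); print(P[m].mean(0),m.sum())
uv=pix('w14',[(.397,.333,.042)])[0].astype(int); print(uv); a,b=np.clip(uv-60,0,None); np.save('pics/o.npy',[a,b])
cv2.imwrite('pics/c14.png',cv2.resize(im[b:b+120,a:a+120],None,fx=5,fy=5,interpolation=2))
E
```

```text
time: 43.42
position: [0.4269, 0.3084, 0.081]
tool_rot: [0.0, 0.684, 0.73, 0.001]
ft_force: [-1.4, -0.1, 11.6]
opening: 0.0187
finger_force: 41.2
time: 44.55
position: [0.4322, 0.2182, 0.2297]
tool_rot: [-0.0, 0.684, 0.729, -0.0]
ft_force: [-0.8, -0.4, -1.1]
opening: 0.0718
finger_force: 0.0
[0.42632252 0.30701297 0.09560359] 465
[291  62]
```

View pics/c14.png

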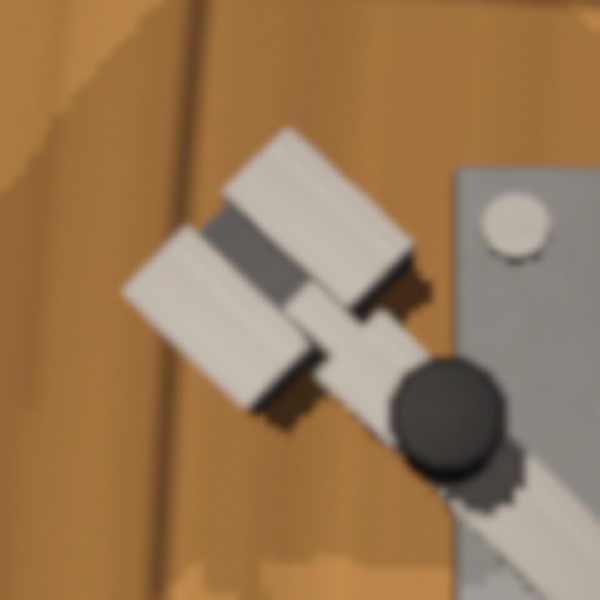

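The crop shows the pointer tip at about (302,293), centred in the groove between the two cheeks to within 1–2 mm. The gripper is clear, so I'm handing in.

```bash
python3 -c "
from h import *
print(close_job())"
```

```text
the job is handed in; nothing more can be done
None
```

The job is handed in: three spacers and the nest plate are seated on the pins, with the nest's top at 92 mm as expected, and the lever's pointer stands in the notch within about 2 mm; the hand-in returned no verdict.

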